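Show which jar goes into which mill cradle, then release the clamps

TASK

Show your lab partner what to load: with the fingers pointing down, point from just above at the middle of the blue-lidded jar's lid and stay there for two seconds, then point in the same way from just above at the middle of the mill's one empty cradle for two seconds, touching nothing. Then press the mill's green clamp-release button all the way down with the fingertips, let it come up again and move clear. Touch only that button, leave every jar where it stands, and do not bring the fingers down over any other jar: travel well above them.

Things in the scene. Friction and masses are not known exactly. Their poses are not given: they have to be found in the camera images.
- mill: low white bench mill, blue band, 250 x 310 mm, 120 mm high, fixed. Origin at the centre of its underside, z up, y along its row of three cradles, -x towards the blue strip with the green and red buttons (nearer the robot). A clear guard leans outward from its +x edge, up to 195 mm above the bench. It stands on the left or the right, the rack on the other side
- cradle0 (a point): centre of the rim of the mill's first (mill y = -85 mm) cradle, a dark steel cup open upward: 62 mm outside and 49 mm inside diameter, 22 mm tall on the deck, rim 142 mm above the bench, 85 mm from the next cradle. A jar in it has its axis within 5 mm of this point and its lid 38 mm above the rim; exactly one of the three is empty
- cradle1 (a point): centre of the rim of the mill's middle cradle, a dark steel cup open upward: 62 mm outside and 49 mm inside diameter, 22 mm tall on the deck, rim 142 mm above the bench, 85 mm from the next cradle. A jar in it has its axis within 5 mm of this point and its lid 38 mm above the rim; exactly one of the three is empty
- cradle2 (a point): centre of the rim of the mill's last (mill y = +85 mm) cradle, a dark steel cup open upward: 62 mm outside and 49 mm inside diameter, 22 mm tall on the deck, rim 142 mm above the bench, 85 mm from the next cradle. A jar in it has its axis within 5 mm of this point and its lid 38 mm above the rim; exactly one of the three is empty
- green_top (a point): centre of the top of the green push button (32 mm diameter, in a grey housing) on the mill's blue strip; it faces up, clear of the deck; moves down with the button. This is the clamp release
- green (a joint): travel of the green button: 0 is up, 0.006 m is fully down; a spring (5 N at full travel) returns it
- red_top (a point): centre of the top of the red push button, the same size, 100 mm from the green one on the same strip; not to be pressed
- red (a joint): travel of the red button: 0 is up, 0.006 m is fully down
- rack: white plastic jar rack, fixed, 85 x 250 mm and 30 mm high, with three holes in a row along its y, 75 mm apart. Origin at the centre of its underside, z up
- blue: loose grinding jar with a blue lid: upright steel cylinder, 40 mm diameter, with a flat screw lid 42 mm in diameter and 16 mm thick; 60 mm tall overall, about 250 g. Origin at the centre of its underside, z up: the middle of the lid's top is 60 mm above the origin. Stands 20 mm deep in one of the three holes of the rack (which one varies), its lid top 70 mm above the bench. This is the jar to point at
- red_jar: loose grinding jar with a red lid: upright steel cylinder, 40 mm diameter, with a flat screw lid 42 mm in diameter and 16 mm thick; 60 mm tall overall, about 250 g. Origin at the centre of its underside, z up: the middle of the lid's top is 60 mm above the origin. Stands 20 mm deep in one of the three holes of the rack (which one varies), its lid top 70 mm above the bench.
- yellow: loose grinding jar with a yellow lid: upright steel cylinder, 40 mm diameter, with a flat screw lid 42 mm in diameter and 16 mm thick; 60 mm tall overall, about 250 g. Origin at the centre of its underside, z up: the middle of the lid's top is 60 mm above the origin. Stands 20 mm deep in one of the three holes of the rack (which one varies), its lid top 70 mm above the bench.
- orange: loose grinding jar with a orange lid: upright steel cylinder, 40 mm diameter, with a flat screw lid 42 mm in diameter and 16 mm thick; 60 mm tall overall, about 250 g. Origin at the centre of its underside, z up: the middle of the lid's top is 60 mm above the origin. Stands in one of the mill's three cradles (which one varies), its lid top 180 mm above the bench.
- white: loose grinding jar with a white lid: upright steel cylinder, 40 mm diameter, with a flat screw lid 42 mm in diameter and 16 mm thick; 60 mm tall overall, about 250 g. Origin at the centre of its underside, z up: the middle of the lid's top is 60 mm above the origin. Stands in one of the mill's three cradles (which one varies), its lid top 180 mm above the bench.
Not all that is in view belongs to the job. What is shaped like the yellow but pink or turquoise is not meant.

How it is judged (in metres and radians):
On the way, in this order (a step that is already met when the one before it is completed fails the run):
1. the fingers point at the blue-lidded jar from just above its lid, touching nothing, for 1.5 s (horizontal distance between the grasp point and blue below 0.022 m and z of the grasp point in the frame of blue between 0.08 and 0.15 m and contact force between the fingers and anything else below 0.3 N), for 1.5 s.
2. they point at the empty cradle from just above its rim, touching nothing, for 1.5 s (((horizontal distance between the grasp point and cradle0 below 0.022 m and z of the grasp point in the frame of cradle0 between 0.02 and 0.09 m and horizontal distance between each of orange, white and cradle0 above 0.04 m and contact force between the fingers and anything else below 0.3 N) or (horizontal distance between the grasp point and cradle1 below 0.022 m and z of the grasp point in the frame of cradle1 between 0.02 and 0.09 m and horizontal distance between each of orange, white and cradle1 above 0.04 m and contact force between the fingers and anything else below 0.3 N) or (horizontal distance between the grasp point and cradle2 below 0.022 m and z of the grasp point in the frame of cradle2 between 0.02 and 0.09 m and horizontal distance between each of orange, white and cradle2 above 0.04 m and contact force between the fingers and anything else below 0.3 N))), for 1.5 s.
3. the green button is pressed down with the fingers (value of joint green above 0.0048 m and horizontal distance between the grasp point and green_top below 0.05 m), for 0.05 s.
At the end, for the whole second after the job is handed in: both buttons are up again and all five jars stand upright, at rest, within 8 mm of where they were at the start. Pointing counts with the grasp point of the gripper within 22 mm of the middle, seen from above, and 20 to 90 mm above the lid or rim, for 1.5 s without contact (value of joint each of green, red below 0.0015 m and distance of each of blue, red_jar, yellow, orange, white from where it was at the start of the episode below 0.008 m and angle between each of blue, red_jar, yellow, orange, white's own z axis and vertical below 0.1 rad and linear speed of each of blue, red_jar, yellow, orange, white below 0.02 m/s); the robot touches nothing.
It fails at once if a jar is touched, lifted or shifted (contact force between any of the fingers, the arm and blue above 0.5 N or contact force between any of the fingers, the arm and red_jar above 0.5 N or contact force between any of the fingers, the arm and yellow above 0.5 N or contact force between any of the fingers, the arm and orange above 0.5 N or contact force between any of the fingers, the arm and white above 0.5 N or distance of any of blue, red_jar, yellow, orange, white from where it was at the start of the episode above 0.008 m).
It fails at once if the fingers come down over another jar (grasp point less than 45 mm above its lid, within 18 mm of its middle) ((horizontal distance between the grasp point and red_jar below 0.018 m and z of the grasp point in the frame of red_jar between 0.06 and 0.105 m) or (horizontal distance between the grasp point and yellow below 0.018 m and z of the grasp point in the frame of yellow between 0.06 and 0.105 m) or (horizontal distance between the grasp point and orange below 0.018 m and z of the grasp point in the frame of orange between 0.06 and 0.105 m) or (horizontal distance between the grasp point and white below 0.018 m and z of the grasp point in the frame of white between 0.06 and 0.105 m)).
It fails at once if the mill (other than its green button) or the rack is touched (contact force between any of the fingers, the arm and mill above 0.5 N or contact force between any of the fingers, the arm and rack above 0.5 N).
It fails at once if the red button is pressed (value of joint red above 0.002 m).
It also fails if it takes over 53 s, if anything falls off the work surface, if the arm or the gripper's body presses on something with over 40 N, if the wrist force passes 120 N, or if a joint passes its speed limit or range.

ROBOT

A 6-joint arm with a two-finger parallel gripper is mounted at the origin on the work surface. World frame = base frame: x ahead of the robot, y to its left, z up, the work surface at z = 0. Lengths are in mm, angles in rad, forces in N, time in s.
With the tool pointing down it reaches from about 350 to 775 mm from the base axis. Payload 7.3 kg.
Tool frame: the origin (TCP) lies on the centre line of the jaws, within the pads' length; the fingertips stand 22 mm ahead of it and the grasp point (between the pads) lies 3 mm ahead of it; x points along the fingers, z is the direction in which the jaws open and shut, and the axes are right-handed (so a half turn about x gives the same grasp; the last joint's range is limited). The gripper opens to 92 mm and grips with 3 to 60 N. Pads are 19 mm wide; open, the fingers measure 130 mm over their backs; the gripper's body (75 mm by 190 mm) begins 47 mm behind the grasp point.
Start: joints at [-1.405, 0.342, 1.524, -0, 1.275, -0.146], TCP at [161.078, -499.697, 248.741] pointing down, gripper open.
Joint ranges: [-2.53, 2.53], [-0.77, 2.02], [0.04, 2.7], [-1, 4.14], [0.28, 2.66], [-3.11, 3.11]. Speed limits (rad/s): [2.57, 2.57, 3.14, 3.14, 3.14, 3.14].

INTERFACE

Orientations are given as [roll, pitch, yaw] about the fixed x, y, z axes, in that order (R = Rz(yaw) Ry(pitch) Rx(roll)).
In Python, from plant import readout, imaging, bot gives the robot as it stands.
- The arm moves only by the tool arm_command, never from a script. Its argument "plan" is a list of rows, each an object of numbers: "tx", "ty", "tz": the shift along the tool's x, y, z in cm; "wx", "wy", "wz": the turn, a rotation vector about the tool's x, y, z in rad; "jaw": the opening, from -1 (shut) to 1 (fully open). In form: [{"tx": .., "ty": .., "tz": .., "wx": .., "wy": .., "wz": .., "jaw": ..}, ...]. A call has 1 to 20 rows; each row shifts and turns the commanded pose from where the row before left it, along the tool's axes as they then stand; what a row does not reach is not made up. A row lasts 1/10 s, in which the tool goes at most 50 mm and 8.59 degrees, less where a joint would pass 70% of its speed; a pose out of reach is approached as far as the arm can. A call with a gripper value outside its range is refused whole. The fingers move at their own pace and stop on an object; the grip force is fixed at half the most. Time passes only in rows, so rows that do not move let the fingers close. It gives the time, the measured TCP pose, the force and the opening at its end, in the units of the state.
- readout.get_obs(): the state, without advancing time (a new reading comes with each control period).
- imaging.capture(name): name is "side" or "top" or "wrist"; returns the picture (400x640x3 uint8, blue, green, red); there is no depth.
- imaging.get_calibration(name): a dict with "fx", "fy", "cx", "cy" (pixels), "position" and "rotation" of the camera in the world; the wrist camera has in their place "mount" (4x4, takes a point from camera to tool coordinates, whose origin is the TCP and whose axes are the tool frame's). Camera axes: x right, y up, looking along -z (the intrinsics and any distortion apply to the point x, -y, -z); pixel columns grow to the right and rows downward; lengths in mm; the calibration is good to about 2 mm. A picture is of the moment at which its call begins: read the wrist's pose just before it. get_calibration takes no time and is no camera call.
- bot.close_job(): hands the job in, once; it reports no verdict.
The state is a dict: "time": time; "joint_positions": joint angles; "dq": joint speeds; "tau": joint torques, N m; "tool_pos": TCP position; "tcp_rot": TCP orientation; "contact_force": force on the tool from outside, world axes, zero at the start; "moment": the same for the moment, N m; "grip_width": finger opening in mm.
Only numpy, scipy, OpenCV 4.12 (cv2) and the standard library are available. Lean on these libraries where they do the work, as an engineer would, in place of code of your own. Each camera call takes 0.05 s, during which the arm holds its last target.

## Working session

There is one attempt and no reset: what is moved stays moved. The work goes in short steps, Python scripts to look and compute and a tool call to move; the robot and the scene stay as the last step left them, time stands still between calls to the robot, and variables do not carry over. Pictures are saved under pics/ and viewed, and the job is handed in when it is done.

Besides the shell and the picture viewer there is one more tool, called after ">>>" as name([rows], argument=value, ...), one row to a line, values as JSON. arm_command: Moves the arm, as the interface text tells. Its arguments: {"type":"object","properties":{"plan":{"type":"array"}},"required":["plan"]}

```bash
mkdir -p pics; ls; python3 - <<'E'
from plant import readout, imaging, bot
import cv2
print(readout.get_obs())
for n in ("side","top","wrist"):
    print(n,imaging.get_calibration(n))
    cv2.imwrite(f"pics/{n}0.png",imaging.capture(n))
E
```

```text
pics
{'time': 0.0, 'joint_positions': array([-1.40499275e+00,  3.42742977e-01,  1.52503669e+00, -2.92876325e-05,
        1.27538933e+00, -1.45978019e-01]), 'dq': array([-0.00048162, -0.00034948, -0.00054762,  0.00080322, -0.00067031,
       -0.0023634 ]), 'tau': array([ 9.81946368e-05, -4.31250644e+01, -2.44217134e+01,  7.17149349e-02,
        5.58192213e-02, -9.92399123e-05]), 'tool_pos': array([ 161.00696397, -499.30170217,  248.02755957]), 'tcp_rot': array([3.01337897, 1.56921974, 1.75437278]), 'contact_force': array([ 0.2638487 , -0.38176128, -0.08429389]), 'moment': array([ 0.04660486,  0.01335466, -0.01806152]), 'grip_width': 91.70136235537302}
side {'fx': 440.93778561112276, 'fy': 440.93778561112276, 'cx': 321.6001798022247, 'cy': 205.8126792002543, 'position': array([ 523.9461512 , -793.15154895,  775.5528002 ]), 'rotation': array([ 0.86982665, -0.01190378, -0.05314504])}
top {'fx': 407.7387505536432, 'fy': 407.7387505536432, 'cx': 319.6431129746489, 'cy': 204.52864932767997, 'position': array([ 471.96828864,   -9.49444432, 1053.60292831]), 'rotation': array([ 0.13271522, -0.0017717 , -1.54471126])}
wrist {'fx': 342.16924206769835, 'fy': 342.16924206769835, 'cx': 323.13372878062535, 'cy': 211.4416354292208, 'mount': array([[-5.61952231e-04,  3.07502289e-01, -9.51547175e-01,
        -1.36186099e+02],
       [-5.04441550e-04,  9.51547117e-01,  3.07502568e-01,
         8.49561762e+01],
       [ 9.99999715e-01,  6.52801686e-04, -3.79607094e-04,
         4.43010728e-02],
       [ 0.00000000e+00,  0.00000000e+00,  0.00000000e+00,
         1.00000000e+00]])}
```

View pics/top0.png

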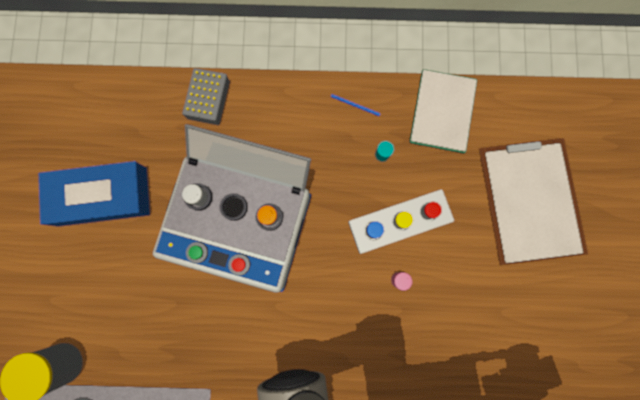

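View pics/side0.png

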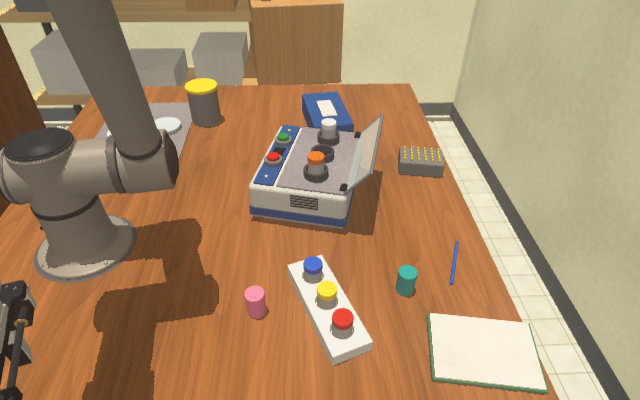

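View pics/wrist0.png

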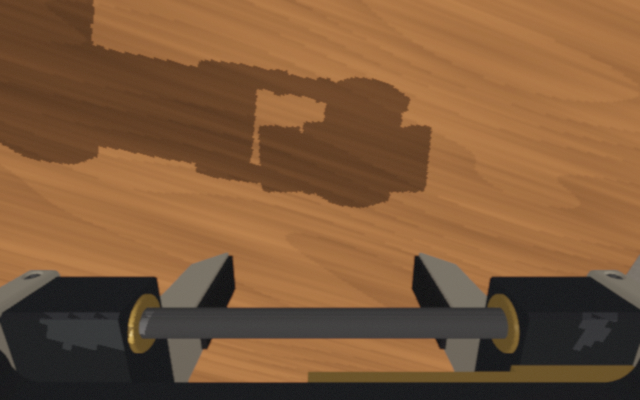

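The top view shows the mill on the left and the rack on the right. In the rack, the blue lid is at (375,230), yellow at (403,220) and red at (432,210). On the mill, the white lid is at (193,196) and orange at (267,215). The middle cradle, at (233,207), is empty. The green button is at (196,253) and the red one at (238,265). The pink and turquoise cylinders are decoys. The side view agrees, with the blue lid at (313,265) and the green button at (283,137).

```bash
cat > h.py <<'E'
import numpy as np, cv2
from scipy.spatial.transform import Rotation as R
from plant import readout, imaging, bot
def cam(n,obs=None):
    c=imaging.get_calibration(n)
    K=np.array([[c['fx'],0,c['cx']],[0,c['fy'],c['cy']],[0,0,1]])
    if 'mount' in c:
        T=np.eye(4);T[:3,:3]=R.from_euler('xyz',obs['tcp_rot']).as_matrix();T[:3,3]=obs['tool_pos']
        M=T@c['mount']
    else:
        M=np.eye(4);r=np.asarray(c['rotation'])
        M[:3,:3]=R.from_euler('xyz',r).as_matrix() if r.shape==(3,) else r
        M[:3,3]=c['position']
    return K,M@np.diag([1,-1,-1,1.])   # to opencv axes
def ray(C,uv):
    K,M=C; d=M[:3,:3]@np.linalg.solve(K,[uv[0],uv[1],1]); return M[:3,3],d
def onz(C,uv,z):
    o,d=ray(C,uv); return o+d*(z-o[2])/d[2]
def tri(C1,a,C2,b):
    P=[C[0]@np.linalg.inv(C[1])[:3] for C in (C1,C2)]
    X=cv2.triangulatePoints(P[0],P[1],np.float64(a).reshape(2,1),np.float64(b).reshape(2,1)).ravel();X=X[:3]/X[3]
    e=[]
    for p,u in zip(P,(a,b)):
        q=p@np.r_[X,1]; e.append(np.linalg.norm(q[:2]/q[2]-u))
    return X,max(e)
E
python3 - <<'E'
from h import *
for n,b in (("top",(145,115,470,300)),("side",(230,90,390,360))):
    im=cv2.imread(f"pics/{n}0.png")[b[1]:b[3],b[0]:b[2]]
    s=min(800/im.shape[1],600/im.shape[0]); print(n,b,s)
    cv2.imwrite(f"pics/{n}0c.png",cv2.resize(im,None,fx=s,fy=s,interpolation=cv2.INTER_CUBIC))
for n in("top","side"):
    hsv=cv2.cvtColor(cv2.imread(f"pics/{n}0.png"),cv2.COLOR_BGR2HSV)
    for nm,lo,hi in(("blue",100,125),("yellow",22,34),("green",50,80),("red",0,4),("orange",5,14)):
        m=cv2.inRange(hsv,(lo,170 if nm!="orange" else 215,100),(hi,255,255))
        k,_,st,ce=cv2.connectedComponentsWithStats(m)
        print(n,nm,[(st[i][4],st[i][2:4].tolist(),ce[i].round(1).tolist()) for i in range(1,k) if 60<st[i][4]<600])
E
```

```text
top (145, 115, 470, 300) 2.4615384615384617
side (230, 90, 390, 360) 2.2222222222222223
top blue [(np.int32(154), [16, 14], [374.8, 229.1]), (np.int32(496), [36, 26], [173.4, 245.2]), (np.int32(178), [35, 27], [216.5, 257.0]), (np.int32(563), [37, 28], [263.1, 271.0])]
top yellow [(np.int32(211), [17, 16], [403.4, 219.5])]
top green []
top red [(np.int32(200), [17, 16], [432.1, 209.7]), (np.int32(131), [13, 13], [238.1, 264.4])]
top orange []
side blue []
side yellow [(np.int32(404), [32, 15], [200.3, 85.9]), (np.int32(284), [19, 19], [326.7, 290.2])]
side green []
side red [(np.int32(83), [12, 9], [272.9, 156.1]), (np.int32(298), [20, 20], [342.4, 317.5])]
side orange []
```

```bash
sleep 1
```

```text
(no output)
```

View pics/top0c.png

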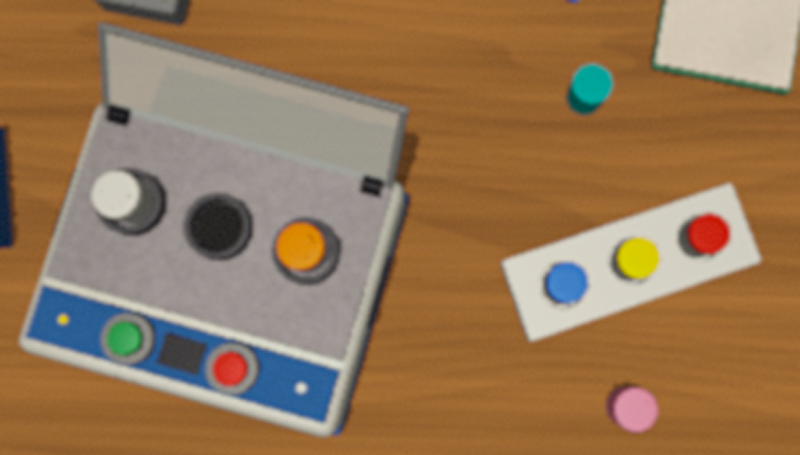

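View pics/side0c.png

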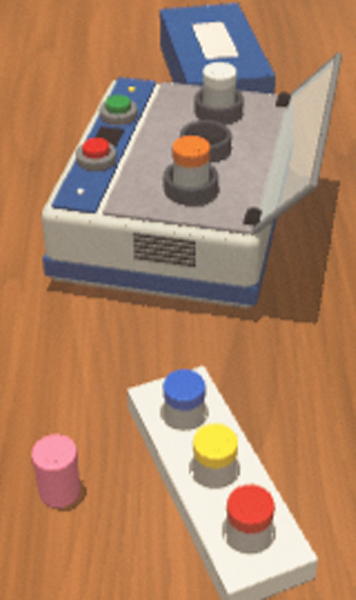

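The crops (scale 2.46 for top, 2.22 for side) give the lid-top, button-top and rim centres. I'm triangulating them now.

```bash
python3 - <<'E'
from h import *
T,S=cam("top"),cam("side")
t=dict(blue=(568,281),yellow=(638,257),redj=(709,233),cradle=(218,224),white=(115,195),orange=(300,246),green=(125,339),redb=(230,370))
s=dict(blue=(185,384),yellow=(215,440),redj=(250,502),cradle=(206,138),white=(219,70),orange=(191,147),green=(119,102),redb=(96,146))
z=dict(blue=70,yellow=70,redj=70,cradle=142,white=180,orange=180)
for k in t:
    a=np.array([145,115])+np.array(t[k])/2.4615; b=np.array([230,90])+np.array(s[k])/2.2222
    X,e=tri(T,a,S,b); print(k,X.round(1),round(e,2), onz(T,a,z.get(k,X[2]))[:2].round(1), onz(S,b,z.get(k,X[2]))[:2].round(1))
E
```

```text
blue [ 548.  -145.2   67.1] 0.38 [ 546.9 -144.8] [ 548.7 -147.8]
yellow [ 573.3 -214.4   65.8] 0.23 [ 572.3 -213.5] [ 573.4 -217.8]
redj [ 599.1 -284.6   66.8] 0.32 [ 598.  -283.7] [ 599.4 -286.9]
cradle [586.6 188.1 131.8] 0.06 [585.2 185.9] [585.7 172.6]
white [605.7 271.2 175.8] 0.55 [603.8 269.8] [606.1 264.1]
orange [564.4 105.8 174.4] 0.39 [563. 105.] [564.8  97.5]
green [480.8 266.  136.2] 0.98 [478.6 265.8] [482.6 266.2]
redb [455.3 169.4 135.9] 0.93 [453.3 169.2] [457.1 169.5]
```

```bash
cat >> h.py <<'E'
def delta(target):
    o=readout.get_obs(); Rm=R.from_euler('xyz',o['tcp_rot']).as_matrix()
    print('t',o['time'],'pos',o['tool_pos'].round(1),'grip',round(o['grip_width'],1),'F',o['contact_force'].round(2),'q',o['joint_positions'].round(3))
    print('axes(cols)\n',Rm.round(3))
    print('cm',(Rm.T@(np.array(target)-o['tool_pos'])/10).round(2))
    return Rm
E
python3 - <<'E'
from h import *
delta([548,-145,250])
E
```

```text
t 0.15 pos [ 161.  -499.4  248.2] grip 91.9 F [ 0.57 -1.38  0.23] q [-1.405  0.343  1.525 -0.     1.275 -0.146]
axes(cols)
 [[-0.     0.952  0.307]
 [ 0.001  0.307 -0.952]
 [-1.     0.    -0.001]]
cm [ -0.15  47.7  -21.86]
```

>>> arm_command([
  {"ty": 3.4, "tz": -1.55, "jaw": -1},
  {"ty": 3.4, "tz": -1.55, "jaw": -1},
  {"ty": 3.4, "tz": -1.55, "jaw": -1},
  {"ty": 3.4, "tz": -1.55, "jaw": -1},
  {"ty": 3.4, "tz": -1.55, "jaw": -1},
  {"ty": 3.4, "tz": -1.55, "jaw": -1},
  {"ty": 3.4, "tz": -1.55, "jaw": -1},
  {"ty": 3.4, "tz": -1.55, "jaw": -1},
  {"ty": 3.4, "tz": -1.55, "jaw": -1},
  {"ty": 3.4, "tz": -1.55, "jaw": -1},
  {"ty": 3.4, "tz": -1.55, "jaw": -1},
  {"ty": 3.4, "tz": -1.55, "jaw": -1},
  {"ty": 3.4, "tz": -1.55, "jaw": -1},
  {"ty": 3.4, "tz": -1.55, "jaw": -1},
  {"jaw": -1},
  {"jaw": -1},
  {"jaw": -1},
])

```text
invalid input at $.plan[0]: expected keys tx, ty, tz, wx, wy, wz, jaw
```

```bash
python3 - <<'E'
from h import *
delta([548,-145,125])
o=readout.get_obs(); cv2.imwrite("pics/w1.png",imaging.capture("wrist"))
K,M=cam("wrist",o); P=K@np.linalg.inv(M)[:3]
for X in ([547.5,-145.5,70],[573,-214.5,70]):
    q=P@np.r_[X,1]; print(q[:2]/q[2])
E
```

```text
t 0.15 pos [ 161.  -499.4  248.2] grip 91.9 F [ 0.57 -1.38  0.23] q [-1.405  0.343  1.525 -0.     1.275 -0.146]
axes(cols)
 [[-0.     0.952  0.307]
 [ 0.001  0.307 -0.952]
 [-1.     0.    -0.001]]
cm [ 12.35  47.7  -21.85]
[ -94.48801159 -685.14926259]
[  44.41913022 -695.92419191]
```

View pics/w1.png

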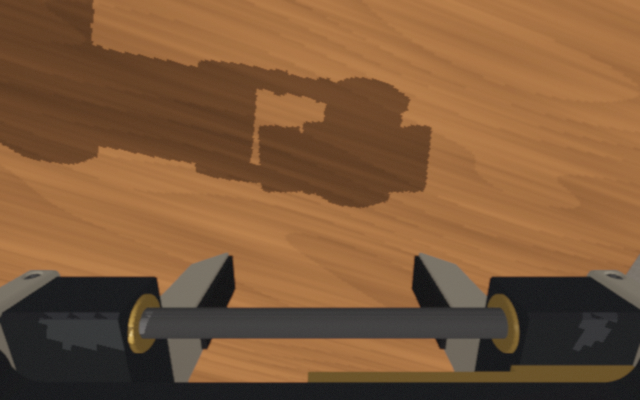

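The call was refused because every row needs all the keys, so the picture is the same as before and the arm hasn't moved. I'll resend with full rows.

>>> arm_command([
  {"tx": 0, "ty": 3.4, "tz": -1.55, "wx": 0, "wy": 0, "wz": 0, "jaw": -1},
  {"tx": 0, "ty": 3.4, "tz": -1.55, "wx": 0, "wy": 0, "wz": 0, "jaw": -1},
  {"tx": 0, "ty": 3.4, "tz": -1.55, "wx": 0, "wy": 0, "wz": 0, "jaw": -1},
  {"tx": 0, "ty": 3.4, "tz": -1.55, "wx": 0, "wy": 0, "wz": 0, "jaw": -1},
  {"tx": 0, "ty": 3.4, "tz": -1.55, "wx": 0, "wy": 0, "wz": 0, "jaw": -1},
  {"tx": 0, "ty": 3.4, "tz": -1.55, "wx": 0, "wy": 0, "wz": 0, "jaw": -1},
  {"tx": 0, "ty": 3.4, "tz": -1.55, "wx": 0, "wy": 0, "wz": 0, "jaw": -1},
  {"tx": 0, "ty": 3.4, "tz": -1.55, "wx": 0, "wy": 0, "wz": 0, "jaw": -1},
  {"tx": 0, "ty": 3.4, "tz": -1.55, "wx": 0, "wy": 0, "wz": 0, "jaw": -1},
  {"tx": 0, "ty": 3.4, "tz": -1.55, "wx": 0, "wy": 0, "wz": 0, "jaw": -1},
  {"tx": 0, "ty": 3.4, "tz": -1.55, "wx": 0, "wy": 0, "wz": 0, "jaw": -1},
  {"tx": 0, "ty": 3.4, "tz": -1.55, "wx": 0, "wy": 0, "wz": 0, "jaw": -1},
  {"tx": 0, "ty": 3.4, "tz": -1.55, "wx": 0, "wy": 0, "wz": 0, "jaw": -1},
  {"tx": 0, "ty": 0, "tz": 0, "wx": 0, "wy": 0, "wz": 0, "jaw": -1},
  {"tx": 0, "ty": 0, "tz": 0, "wx": 0, "wy": 0, "wz": 0, "jaw": -1},
  {"tx": 0, "ty": 0, "tz": 0, "wx": 0, "wy": 0, "wz": 0, "jaw": -1},
])

```text
time: 1.8
tool_pos: [519.3, -172.9, 248.5]
tcp_rot: [-1.708, 1.57, -2.968]
contact_force: [-0.5, -0.4, -0.8]
grip_width: 0.5
```

```bash
python3 - <<'E'
from h import *
delta([548,-145,125])
o=readout.get_obs(); cv2.imwrite("pics/w2.png",imaging.capture("wrist"))
K,M=cam("wrist",o); P=K@np.linalg.inv(M)[:3]
for X in ([547.5,-145.5,70],[573,-214.5,70]):
    q=P@np.r_[X,1]; print(q[:2]/q[2])
E
```

```text
t 1.8 pos [ 519.3 -172.9  248.5] grip 0.5 F [-0.48 -0.39 -0.82] q [-0.461  0.383  1.462 -0.     1.297  0.799]
axes(cols)
 [[-0.001  0.952  0.306]
 [-0.     0.306 -0.952]
 [-1.    -0.001 -0.   ]]
cm [12.35  3.6  -1.77]
[303.99607997 157.50688817]
[384.09451343 154.03033505]
```

View pics/w2.png

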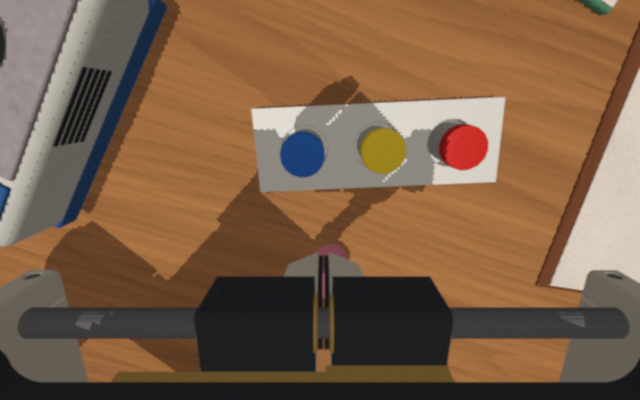

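The wrist view puts the blue lid at (302,154), against a prediction of (304,157.5), so the positions agree to about 2 mm. Next I go down and hold.

>>> arm_command([
  {"tx": 0, "ty": 1.8, "tz": -0.9, "wx": 0, "wy": 0, "wz": 0, "jaw": -1},
  {"tx": 0, "ty": 1.8, "tz": -0.9, "wx": 0, "wy": 0, "wz": 0, "jaw": -1},
  {"tx": 2.5, "ty": 0, "tz": 0, "wx": 0, "wy": 0, "wz": 0, "jaw": -1},
  {"tx": 2.5, "ty": 0, "tz": 0, "wx": 0, "wy": 0, "wz": 0, "jaw": -1},
  {"tx": 2.5, "ty": 0, "tz": 0, "wx": 0, "wy": 0, "wz": 0, "jaw": -1},
  {"tx": 2.5, "ty": 0, "tz": 0, "wx": 0, "wy": 0, "wz": 0, "jaw": -1},
  {"tx": 2.0, "ty": 0, "tz": 0, "wx": 0, "wy": 0, "wz": 0, "jaw": -1},
  {"tx": 0, "ty": 0, "tz": 0, "wx": 0, "wy": 0, "wz": 0, "jaw": -1},
  {"tx": 0, "ty": 0, "tz": 0, "wx": 0, "wy": 0, "wz": 0, "jaw": -1},
  {"tx": 0, "ty": 0, "tz": 0, "wx": 0, "wy": 0, "wz": 0, "jaw": -1},
  {"tx": 0, "ty": 0, "tz": 0, "wx": 0, "wy": 0, "wz": 0, "jaw": -1},
  {"tx": 0, "ty": 0, "tz": 0, "wx": 0, "wy": 0, "wz": 0, "jaw": -1},
])

```text
time: 3.05
tool_pos: [549.1, -144.4, 129.7]
tcp_rot: [0.825, 1.569, -0.434]
contact_force: [-0.1, -0.4, -0.1]
grip_width: 0.5
```

>>> arm_command([
  {"tx": 0, "ty": 0, "tz": 0, "wx": 0, "wy": 0, "wz": 0, "jaw": -1},
  {"tx": 0, "ty": 0, "tz": 0, "wx": 0, "wy": 0, "wz": 0, "jaw": -1},
  {"tx": 0, "ty": 0, "tz": 0, "wx": 0, "wy": 0, "wz": 0, "jaw": -1},
  {"tx": 0, "ty": 0, "tz": 0, "wx": 0, "wy": 0, "wz": 0, "jaw": -1},
  {"tx": 0, "ty": 0, "tz": 0, "wx": 0, "wy": 0, "wz": 0, "jaw": -1},
  {"tx": 0, "ty": 0, "tz": 0, "wx": 0, "wy": 0, "wz": 0, "jaw": -1},
  {"tx": 0, "ty": 0, "tz": 0, "wx": 0, "wy": 0, "wz": 0, "jaw": -1},
  {"tx": 0, "ty": 0, "tz": 0, "wx": 0, "wy": 0, "wz": 0, "jaw": -1},
  {"tx": 0, "ty": 0, "tz": 0, "wx": 0, "wy": 0, "wz": 0, "jaw": -1},
  {"tx": 0, "ty": 0, "tz": 0, "wx": 0, "wy": 0, "wz": 0, "jaw": -1},
  {"tx": 0, "ty": 0, "tz": 0, "wx": 0, "wy": 0, "wz": 0, "jaw": -1},
  {"tx": 0, "ty": 0, "tz": 0, "wx": 0, "wy": 0, "wz": 0, "jaw": -1},
  {"tx": 0, "ty": 0, "tz": 0, "wx": 0, "wy": 0, "wz": 0, "jaw": -1},
  {"tx": 0, "ty": 0, "tz": 0, "wx": 0, "wy": 0, "wz": 0, "jaw": -1},
  {"tx": 0, "ty": 0, "tz": 0, "wx": 0, "wy": 0, "wz": 0, "jaw": -1},
  {"tx": 0, "ty": 0, "tz": 0, "wx": 0, "wy": 0, "wz": 0, "jaw": -1},
  {"tx": 0, "ty": 0, "tz": 0, "wx": 0, "wy": 0, "wz": 0, "jaw": -1},
  {"tx": 0, "ty": 0, "tz": 0, "wx": 0, "wy": 0, "wz": 0, "jaw": -1},
])

```text
time: 4.85
tool_pos: [548.7, -144.2, 128.7]
tcp_rot: [0.187, 1.571, -1.072]
contact_force: [-0.7, 0.2, 0.0]
grip_width: 0.4
```

```bash
python3 - <<'E'
from h import *
delta([585,188,290])
cv2.imwrite("pics/side1.png",imaging.capture("side")[200:360,200:440].repeat(3,0).repeat(3,1))
E
```

```text
t 4.85 pos [ 548.7 -144.2  128.7] grip 0.4 F [-0.72  0.24  0.03] q [-0.392  0.537  1.567 -0.     1.037  0.867]
axes(cols)
 [[ 0.     0.952  0.307]
 [-0.     0.307 -0.952]
 [-1.     0.     0.   ]]
cm [-16.13  13.65 -30.5 ]
```

View pics/side1.png

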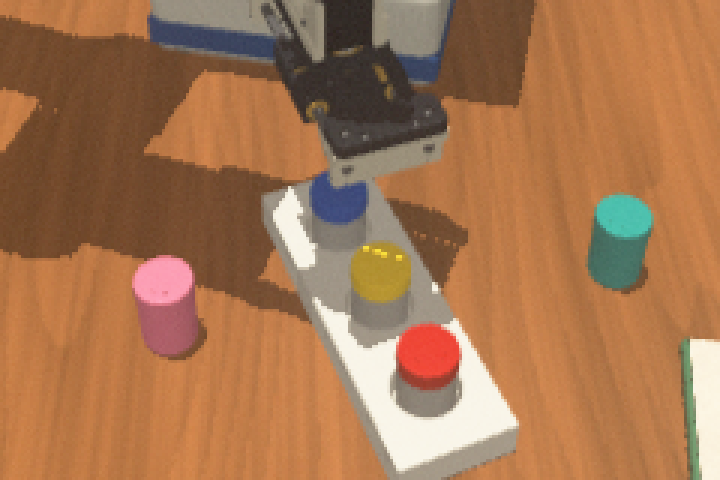

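The fingertips are over the blue lid, which is at about (340,195) in the crop, with a clear gap. The pose held for about 2 s. Now I raise and turn so the jaws line up with the mill.

>>> arm_command([
  {"tx": -4, "ty": 0, "tz": 0, "wx": 0, "wy": 0, "wz": 0, "jaw": -1},
  {"tx": -4, "ty": 0, "tz": 0, "wx": 0.1, "wy": 0, "wz": 0, "jaw": -1},
  {"tx": -4, "ty": 0, "tz": 0, "wx": 0.1, "wy": 0, "wz": 0, "jaw": -1},
  {"tx": -4, "ty": 0, "tz": 0, "wx": 0.1, "wy": 0, "wz": 0, "jaw": -1},
  {"tx": 0, "ty": 0, "tz": 0, "wx": 0.1, "wy": 0, "wz": 0, "jaw": -1},
  {"tx": 0, "ty": 0, "tz": 0, "wx": 0.1, "wy": 0, "wz": 0, "jaw": -1},
  {"tx": 0, "ty": 0, "tz": 0, "wx": 0.06, "wy": 0, "wz": 0, "jaw": -1},
  {"tx": 0, "ty": 0, "tz": 0, "wx": 0, "wy": 0, "wz": 0, "jaw": -1},
])

```text
time: 5.7
tool_pos: [548.6, -144.1, 288.7]
tcp_rot: [0.533, 1.571, -1.286]
contact_force: [0.6, 0.6, -0.8]
grip_width: 0.6
```

```bash
python3 - <<'E'
from h import *
delta([585,188,290])
E
```

```text
t 5.7 pos [ 548.6 -144.1  288.7] grip 0.6 F [ 0.58  0.59 -0.77] q [-0.392  0.394  1.334 -0.     1.413  1.427]
axes(cols)
 [[ 0.     0.969 -0.246]
 [-0.    -0.246 -0.969]
 [-1.     0.     0.   ]]
cm [ -0.13  -4.64 -33.08]
```

>>> arm_command([
  {"tx": 0, "ty": -0.46, "tz": -3.3, "wx": 0, "wy": 0, "wz": 0, "jaw": -1},
  {"tx": 0, "ty": -0.46, "tz": -3.3, "wx": 0, "wy": 0, "wz": 0, "jaw": -1},
  {"tx": 0, "ty": -0.46, "tz": -3.3, "wx": 0, "wy": 0, "wz": 0, "jaw": -1},
  {"tx": 0, "ty": -0.46, "tz": -3.3, "wx": 0, "wy": 0, "wz": 0, "jaw": -1},
  {"tx": 0, "ty": -0.46, "tz": -3.3, "wx": 0, "wy": 0, "wz": 0, "jaw": -1},
  {"tx": 0, "ty": -0.46, "tz": -3.3, "wx": 0, "wy": 0, "wz": 0, "jaw": -1},
  {"tx": 0, "ty": -0.46, "tz": -3.3, "wx": 0, "wy": 0, "wz": 0, "jaw": -1},
  {"tx": 0, "ty": -0.46, "tz": -3.3, "wx": 0, "wy": 0, "wz": 0, "jaw": -1},
  {"tx": 0, "ty": -0.46, "tz": -3.3, "wx": 0, "wy": 0, "wz": 0, "jaw": -1},
  {"tx": 0, "ty": -0.46, "tz": -3.3, "wx": 0, "wy": 0, "wz": 0, "jaw": -1},
  {"tx": 0, "ty": 0, "tz": 0, "wx": 0, "wy": 0, "wz": 0, "jaw": -1},
  {"tx": 0, "ty": 0, "tz": 0, "wx": 0, "wy": 0, "wz": 0, "jaw": -1},
  {"tx": 0, "ty": 0, "tz": 0, "wx": 0, "wy": 0, "wz": 0, "jaw": -1},
])

```text
time: 7.0
tool_pos: [585.1, 186.2, 288.6]
tcp_rot: [-0.236, 1.57, -2.055]
contact_force: [-0.1, -0.4, -0.1]
grip_width: 0.1
```

```bash
python3 - <<'E'
from h import *
delta([585,188,222])
o=readout.get_obs(); cv2.imwrite("pics/w3.png",imaging.capture("wrist"))
K,M=cam("wrist",o); P=K@np.linalg.inv(M)[:3]
for X in ([585,188,142],[605,270,180],[564,105,180],[480,266,136]):
    q=P@np.r_[X,1]; print(q[:2]/q[2])
E
```

```text
t 7.0 pos [585.1 186.2 288.6] grip 0.1 F [-0.09 -0.35 -0.09] q [ 0.184  0.487  1.188 -0.     1.467  2.002]
axes(cols)
 [[-0.     0.969 -0.246]
 [-0.001 -0.246 -0.969]
 [-1.    -0.     0.001]]
cm [ 6.66 -0.06 -0.18]
[321.62150871 204.9050054 ]
[210.09667859 220.43760365]
[434.47595767 219.29150661]
[271.44710529 320.35796749]
```

View pics/w3.png

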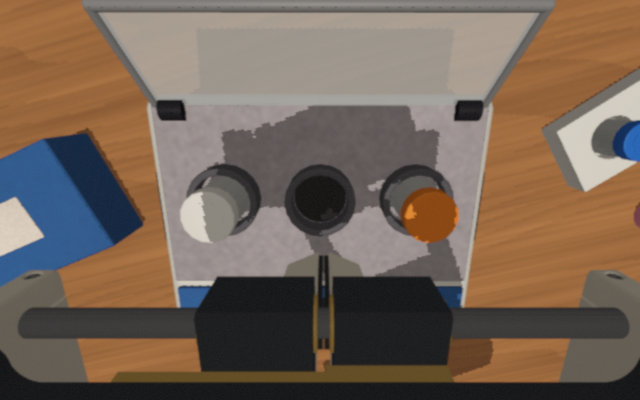

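The wrist view shows the empty cradle at (320,199), white at (208,215) and orange at (430,215). These are within about 5 mm of prediction, so I shift 3 mm further along tool y. The hover keeps the fingertips above both lids.

>>> arm_command([
  {"tx": 0, "ty": 0.3, "tz": -0.2, "wx": 0, "wy": 0, "wz": 0, "jaw": -1},
  {"tx": 2.3, "ty": 0, "tz": 0, "wx": 0, "wy": 0, "wz": 0, "jaw": -1},
  {"tx": 2.3, "ty": 0, "tz": 0, "wx": 0, "wy": 0, "wz": 0, "jaw": -1},
  {"tx": 2.3, "ty": 0, "tz": 0, "wx": 0, "wy": 0, "wz": 0, "jaw": -1},
  {"tx": 0, "ty": 0, "tz": 0, "wx": 0, "wy": 0, "wz": 0, "jaw": -1},
  {"tx": 0, "ty": 0, "tz": 0, "wx": 0, "wy": 0, "wz": 0, "jaw": -1},
  {"tx": 0, "ty": 0, "tz": 0, "wx": 0, "wy": 0, "wz": 0, "jaw": -1},
  {"tx": 0, "ty": 0, "tz": 0, "wx": 0, "wy": 0, "wz": 0, "jaw": -1},
  {"tx": 0, "ty": 0, "tz": 0, "wx": 0, "wy": 0, "wz": 0, "jaw": -1},
])

```text
time: 7.95
tool_pos: [589.0, 188.3, 220.8]
tcp_rot: [1.948, 1.569, 0.129]
contact_force: [0.2, -0.7, -0.3]
grip_width: 0.7
```

>>> arm_command([
  {"tx": 0, "ty": 0, "tz": 0, "wx": 0, "wy": 0, "wz": 0, "jaw": -1},
  {"tx": 0, "ty": 0, "tz": 0, "wx": 0, "wy": 0, "wz": 0, "jaw": -1},
  {"tx": 0, "ty": 0, "tz": 0, "wx": 0, "wy": 0, "wz": 0, "jaw": -1},
  {"tx": 0, "ty": 0, "tz": 0, "wx": 0, "wy": 0, "wz": 0, "jaw": -1},
  {"tx": 0, "ty": 0, "tz": 0, "wx": 0, "wy": 0, "wz": 0, "jaw": -1},
  {"tx": 0, "ty": 0, "tz": 0, "wx": 0, "wy": 0, "wz": 0, "jaw": -1},
  {"tx": 0, "ty": 0, "tz": 0, "wx": 0, "wy": 0, "wz": 0, "jaw": -1},
  {"tx": 0, "ty": 0, "tz": 0, "wx": 0, "wy": 0, "wz": 0, "jaw": -1},
  {"tx": 0, "ty": 0, "tz": 0, "wx": 0, "wy": 0, "wz": 0, "jaw": -1},
  {"tx": 0, "ty": 0, "tz": 0, "wx": 0, "wy": 0, "wz": 0, "jaw": -1},
  {"tx": 0, "ty": 0, "tz": 0, "wx": 0, "wy": 0, "wz": 0, "jaw": -1},
  {"tx": 0, "ty": 0, "tz": 0, "wx": 0, "wy": 0, "wz": 0, "jaw": -1},
  {"tx": 0, "ty": 0, "tz": 0, "wx": 0, "wy": 0, "wz": 0, "jaw": -1},
  {"tx": 0, "ty": 0, "tz": 0, "wx": 0, "wy": 0, "wz": 0, "jaw": -1},
  {"tx": 0, "ty": 0, "tz": 0, "wx": 0, "wy": 0, "wz": 0, "jaw": -1},
  {"tx": 0, "ty": 0, "tz": 0, "wx": 0, "wy": 0, "wz": 0, "jaw": -1},
  {"tx": 0, "ty": 0, "tz": 0, "wx": 0, "wy": 0, "wz": 0, "jaw": -1},
  {"tx": 0, "ty": 0, "tz": 0, "wx": 0, "wy": 0, "wz": 0, "jaw": -1},
])

```text
time: 9.75
tool_pos: [588.6, 188.2, 219.7]
tcp_rot: [-0.004, 1.571, -1.823]
contact_force: [-0.2, 0.1, -0.2]
grip_width: 0.6
```

```bash
python3 - <<'E'
from h import *
delta([585,188,222])
cv2.imwrite("pics/side2.png",imaging.capture("side")[60:220,230:430].repeat(3,0).repeat(3,1))
E
```

```text
t 9.75 pos [588.6 188.2 219.7] grip 0.6 F [-0.19  0.09 -0.15] q [ 0.186  0.536  1.295 -0.     1.311  2.005]
axes(cols)
 [[-0.     0.969 -0.246]
 [-0.    -0.246 -0.969]
 [-1.    -0.     0.   ]]
cm [-0.23 -0.34  0.11]
```

View pics/side2.png

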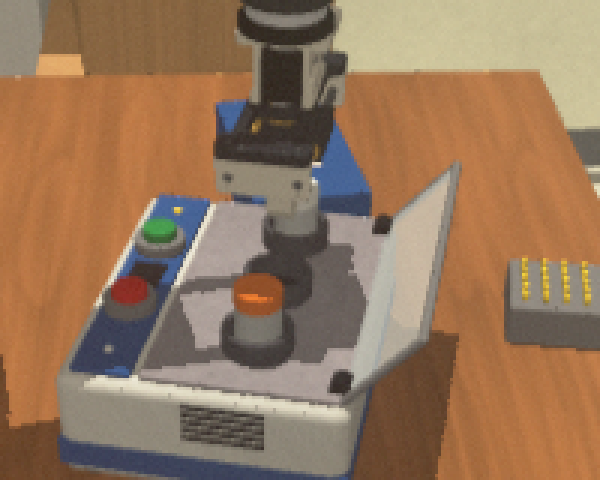

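The fingers hover over the middle cradle, which is at (278,280) in the crop, between the jars and clear of them. The green cap stands proud of its housing. Now I raise and move to look at the button.

>>> arm_command([
  {"tx": -3.5, "ty": 0, "tz": 0, "wx": 0, "wy": 0, "wz": 0, "jaw": -1},
  {"tx": -3.5, "ty": 0, "tz": 0, "wx": 0, "wy": 0, "wz": 0, "jaw": -1},
  {"tx": 0, "ty": 0, "tz": 0, "wx": 0, "wy": 0, "wz": 0, "jaw": -1},
  {"tx": 0, "ty": -3.0, "tz": 0, "wx": 0, "wy": 0, "wz": 0, "jaw": -1},
  {"tx": 0, "ty": -3.0, "tz": -1.0, "wx": 0, "wy": 0, "wz": 0, "jaw": -1},
  {"tx": 0, "ty": -3.0, "tz": -1.0, "wx": 0, "wy": 0, "wz": 0, "jaw": -1},
  {"tx": 0, "ty": -3.0, "tz": -1.0, "wx": 0, "wy": 0, "wz": 0, "jaw": -1},
  {"tx": 0, "ty": -2.5, "tz": -1.0, "wx": 0, "wy": 0, "wz": 0, "jaw": -1},
  {"tx": 0, "ty": 0, "tz": -0.9, "wx": 0, "wy": 0, "wz": 0, "jaw": -1},
  {"tx": 0, "ty": 0, "tz": 0, "wx": 0, "wy": 0, "wz": 0, "jaw": -1},
  {"tx": 0, "ty": 0, "tz": 0, "wx": 0, "wy": 0, "wz": 0, "jaw": -1},
  {"tx": 0, "ty": 0, "tz": 0, "wx": 0, "wy": 0, "wz": 0, "jaw": -1},
])

```text
time: 11.0
tool_pos: [460.8, 270.7, 289.3]
tcp_rot: [-0.193, 1.57, -2.013]
contact_force: [0.7, -0.2, 0.2]
grip_width: 0.4
```

```bash
python3 - <<'E'
from h import *
delta([481,266,200])
o=readout.get_obs(); cv2.imwrite("pics/w4.png",imaging.capture("wrist"))
K,M=cam("wrist",o); P=K@np.linalg.inv(M)[:3]
for X in ([481,266,136],[455.3,169.4,136]):
    q=P@np.r_[X,1]; print(q[:2]/q[2])
E
```

```text
t 11.0 pos [460.8 270.7 289.3] grip 0.4 F [ 0.66 -0.22  0.19] q [ 0.388  0.331  1.426 -0.     1.384  2.208]
axes(cols)
 [[-0.     0.969 -0.247]
 [-0.001 -0.247 -0.969]
 [-1.    -0.     0.001]]
cm [ 8.93  2.07 -0.05]
[323.12343324 178.99941788]
[438.83202083 180.13474793]
```

View pics/w4.png

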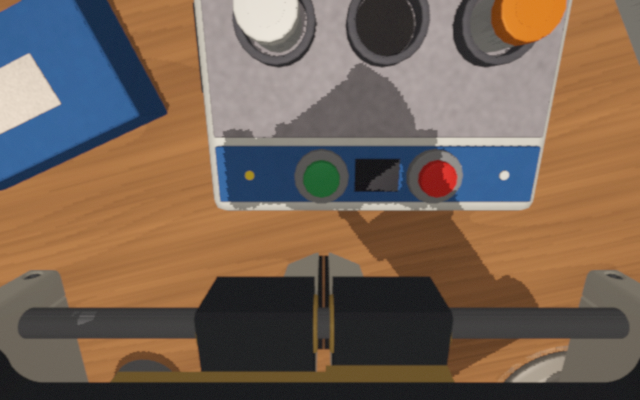

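The green cap is at (321.5,179) against a prediction of (323,179), so it agrees to about 1.5 mm. I move over it and go down in stages.

>>> arm_command([
  {"tx": 0, "ty": 1.0, "tz": -0.1, "wx": 0, "wy": 0, "wz": 0, "jaw": -1},
  {"tx": 0, "ty": 1.0, "tz": 0, "wx": 0, "wy": 0, "wz": 0, "jaw": -1},
  {"tx": 3, "ty": 0, "tz": 0, "wx": 0, "wy": 0, "wz": 0, "jaw": -1},
  {"tx": 3, "ty": 0, "tz": 0, "wx": 0, "wy": 0, "wz": 0, "jaw": -1},
  {"tx": 3, "ty": 0, "tz": 0, "wx": 0, "wy": 0, "wz": 0, "jaw": -1},
  {"tx": 2.0, "ty": 0, "tz": 0, "wx": 0, "wy": 0, "wz": 0, "jaw": -1},
  {"tx": 0, "ty": 0, "tz": 0, "wx": 0, "wy": 0, "wz": 0, "jaw": -1},
  {"tx": 0, "ty": 0, "tz": 0, "wx": 0, "wy": 0, "wz": 0, "jaw": -1},
  {"tx": 0, "ty": 0, "tz": 0, "wx": 0, "wy": 0, "wz": 0, "jaw": -1},
  {"tx": 0, "ty": 0, "tz": 0, "wx": 0, "wy": 0, "wz": 0, "jaw": -1},
])

```text
time: 12.05
tool_pos: [480.5, 267.6, 181.1]
tcp_rot: [2.151, 1.568, 0.332]
contact_force: [-0.7, 0.1, -0.8]
grip_width: 0.3
```

```bash
python3 - <<'E'
from h import *
delta([481,267,160])
cv2.imwrite("pics/side3.png",imaging.capture("side")[80:180,240:340].repeat(6,0).repeat(6,1))
E
```

```text
t 12.05 pos [480.5 267.6 181.1] grip 0.3 F [-0.71  0.09 -0.77] q [ 0.369  0.448  1.558 -0.     1.133  2.188]
axes(cols)
 [[ 0.003  0.969 -0.246]
 [ 0.001 -0.246 -0.969]
 [-1.     0.002 -0.001]]
cm [2.11 0.05 0.05]
```

View pics/side3.png

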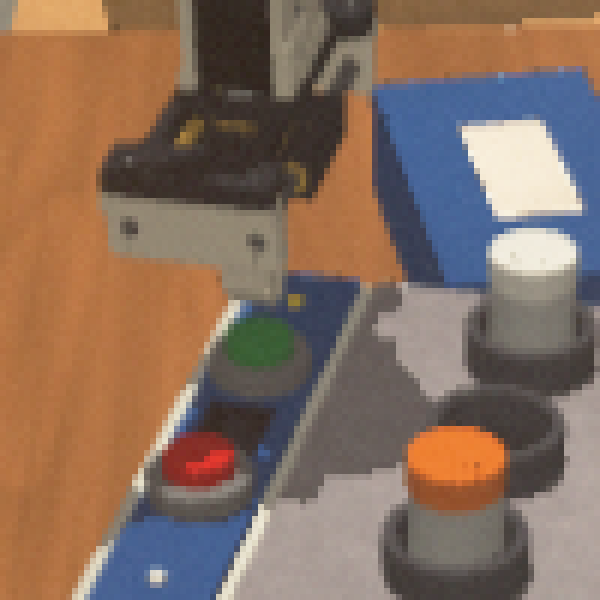

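The fingertip (265,290 in the crop) is just above and behind the green cap (258,340), as expected at about 23 mm above it, and the body clears the jars. I press in small steps from here.

>>> arm_command([
  {"tx": 1.0, "ty": 0, "tz": 0, "wx": 0, "wy": 0, "wz": 0, "jaw": -1},
  {"tx": 0.6, "ty": 0, "tz": 0, "wx": 0, "wy": 0, "wz": 0, "jaw": -1},
  {"tx": 0, "ty": 0, "tz": 0, "wx": 0, "wy": 0, "wz": 0, "jaw": -1},
  {"tx": 0, "ty": 0, "tz": 0, "wx": 0, "wy": 0, "wz": 0, "jaw": -1},
  {"tx": 0, "ty": 0, "tz": 0, "wx": 0, "wy": 0, "wz": 0, "jaw": -1},
  {"tx": 0, "ty": 0, "tz": 0, "wx": 0, "wy": 0, "wz": 0, "jaw": -1},
])

```text
time: 12.7
tool_pos: [479.6, 267.4, 163.8]
tcp_rot: [-0.616, 1.571, -2.435]
contact_force: [-1.2, 0.1, 0.8]
grip_width: 0.5
```

>>> arm_command([
  {"tx": 0.2, "ty": 0, "tz": 0, "wx": 0, "wy": 0, "wz": 0, "jaw": -1},
  {"tx": 0.2, "ty": 0, "tz": 0, "wx": 0, "wy": 0, "wz": 0, "jaw": -1},
  {"tx": 0, "ty": 0, "tz": 0, "wx": 0, "wy": 0, "wz": 0, "jaw": -1},
  {"tx": 0, "ty": 0, "tz": 0, "wx": 0, "wy": 0, "wz": 0, "jaw": -1},
  {"tx": 0, "ty": 0, "tz": 0, "wx": 0, "wy": 0, "wz": 0, "jaw": -1},
])

```text
time: 13.2
tool_pos: [479.7, 267.4, 159.8]
tcp_rot: [1.811, 1.571, -0.008]
contact_force: [-1.3, 0.6, 3.4]
grip_width: 0.4
```

>>> arm_command([
  {"tx": 0.2, "ty": 0, "tz": 0, "wx": 0, "wy": 0, "wz": 0, "jaw": -1},
  {"tx": 0, "ty": 0, "tz": 0, "wx": 0, "wy": 0, "wz": 0, "jaw": -1},
  {"tx": 0, "ty": 0, "tz": 0, "wx": 0, "wy": 0, "wz": 0, "jaw": -1},
  {"tx": 0, "ty": 0, "tz": 0, "wx": 0, "wy": 0, "wz": 0, "jaw": -1},
  {"tx": 0, "ty": 0, "tz": 0, "wx": 0, "wy": 0, "wz": 0, "jaw": -1},
])

```text
time: 13.7
tool_pos: [479.8, 267.5, 158.2]
tcp_rot: [2.066, 1.57, 0.247]
contact_force: [-3.5, -0.3, 7.6]
grip_width: 0.2
```

```bash
python3 - <<'E'
from h import *
cv2.imwrite("pics/side4.png",imaging.capture("side")[80:180,240:340].repeat(6,0).repeat(6,1))
delta([481,267,160])
E
```

```text
t 13.75 pos [479.8 267.4 158.2] grip 0.6 F [-3.26 -1.22  7.95] q [ 0.369  0.473  1.587 -0.     1.081  2.188]
axes(cols)
 [[ 0.001  0.969 -0.246]
 [ 0.    -0.246 -0.969]
 [-1.     0.001 -0.   ]]
cm [-0.18  0.13  0.01]
```

View pics/side4.png

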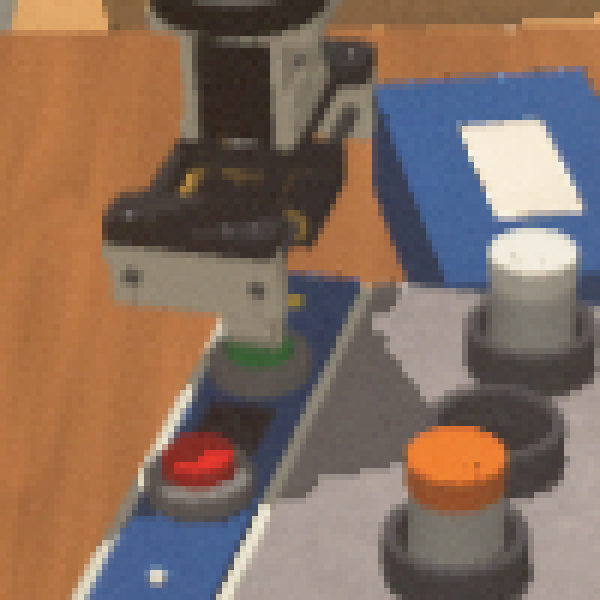

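The cap is visibly pushed in, still proud of the housing, and the tip is on its green face. The force jumped to 8 N over the last 1.6 mm, well above the 5 N spring, so it should be at its stop. I'll push 1 mm more to be sure, then release.

>>> arm_command([
  {"tx": 0.1, "ty": 0, "tz": 0, "wx": 0, "wy": 0, "wz": 0, "jaw": -1},
  {"tx": 0, "ty": 0, "tz": 0, "wx": 0, "wy": 0, "wz": 0, "jaw": -1},
  {"tx": 0, "ty": 0, "tz": 0, "wx": 0, "wy": 0, "wz": 0, "jaw": -1},
  {"tx": 0, "ty": 0, "tz": 0, "wx": 0, "wy": 0, "wz": 0, "jaw": -1},
])

```text
time: 14.15
tool_pos: [479.8, 267.5, 158.1]
tcp_rot: [2.072, 1.569, 0.254]
contact_force: [-3.6, -1.2, 15.3]
grip_width: 0.6
```

The TCP stayed at 158.1 mm while the force rose to 15 N, so the button is fully down. Now I retreat straight up.

>>> arm_command([
  {"tx": -0.5, "ty": 0, "tz": 0, "wx": 0, "wy": 0, "wz": 0, "jaw": -1},
  {"tx": -1, "ty": 0, "tz": 0, "wx": 0, "wy": 0, "wz": 0, "jaw": -1},
  {"tx": -3, "ty": 0, "tz": 0, "wx": 0, "wy": 0, "wz": 0, "jaw": -1},
  {"tx": -3, "ty": 0, "tz": 0, "wx": 0, "wy": 0, "wz": 0, "jaw": -1},
  {"tx": -3, "ty": 0, "tz": 0, "wx": 0, "wy": 0, "wz": 0, "jaw": -1},
  {"tx": -3, "ty": 0, "tz": 0, "wx": 0, "wy": 0, "wz": 0, "jaw": -1},
  {"tx": 0, "ty": -3, "tz": 0, "wx": 0, "wy": 0, "wz": 0, "jaw": -1},
  {"tx": 0, "ty": -3, "tz": 0, "wx": 0, "wy": 0, "wz": 0, "jaw": -1},
  {"tx": 0, "ty": 0, "tz": 0, "wx": 0, "wy": 0, "wz": 0, "jaw": -1},
  {"tx": 0, "ty": 0, "tz": 0, "wx": 0, "wy": 0, "wz": 0, "jaw": -1},
  {"tx": 0, "ty": 0, "tz": 0, "wx": 0, "wy": 0, "wz": 0, "jaw": -1},
  {"tx": 0, "ty": 0, "tz": 0, "wx": 0, "wy": 0, "wz": 0, "jaw": -1},
])

```text
time: 15.35
tool_pos: [422.3, 281.9, 291.4]
tcp_rot: [-0.27, 1.57, -2.09]
contact_force: [0.3, 0.4, 0.8]
grip_width: 0.2
```

```bash
python3 - <<'E'
from h import *
delta([481,267,160])
im=imaging.capture("side");a=cv2.imread("pics/side0.png")
cv2.imwrite("pics/side5.png",np.hstack([x[90:350,230:370] for x in(a,im)]).repeat(2,0).repeat(2,1))
E
```

```text
t 15.35 pos [422.3 281.9 291.4] grip 0.2 F [0.33 0.39 0.75] q [ 0.438  0.279  1.494 -0.     1.368  2.258]
axes(cols)
 [[-0.     0.969 -0.246]
 [-0.    -0.246 -0.969]
 [-1.    -0.     0.   ]]
cm [ 1.314e+01  6.060e+00 -1.000e-02]
```

View pics/side5.png

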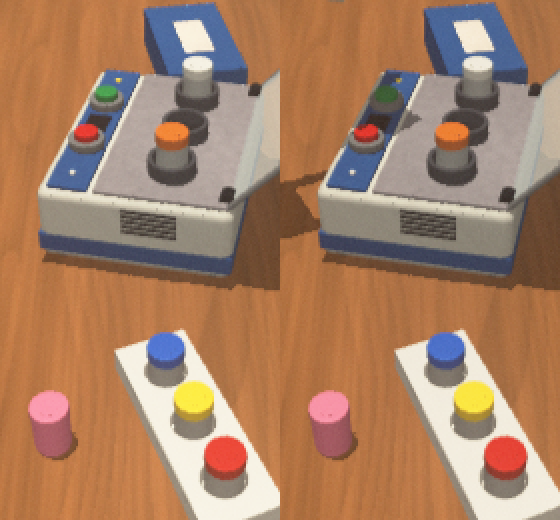

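The start (left) and now (right) match. All five jars are unmoved, the green button is up again at (386,96), in shadow, and the arm is clear. I'm handing in.

```bash
python3 -c "
from plant import bot
print(bot.close_job())"
```

```text
the job is handed in; nothing more can be done
None
```

I carried out all three steps in order and handed the job in at about 15 s; the hand-in reports no verdict.

- **Blue lid:** I pointed at it for about 2 s with the grasp point about 55 mm above the lid. The wrist camera agreed with the measured position to about 2 mm.
- **Empty cradle:** the middle one was empty, and I pointed at it for about 2 s with the grasp point about 75 mm above the rim, staying clear of the jars on either side.
- **Green button:** I pressed it until the tool stopped at 158.1 mm while the force rose to 15 N, which shows it was fully down. I then raised the arm and moved clear.

**Final checks:** the last side picture matches the first: all five jars are where they were, both buttons are up, and the force reading is only noise.

**Disagreements:**
- The two-camera heights came out 3–6 mm low for the lids and about 10 mm low for the cradle rim.
- Sideways positions agreed to within about 5 mm between the cameras. For the cradle I moved 3 mm towards the wrist view.
- My first move call was refused for missing keys, and the arm did not move.

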